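Bolt the sample chest shut

TASK

Lock the little wooden chest with the barrel bolt on its lid: lift the ball handle out of the notch it is parked in, slide the bolt along towards you into the staple, and lower the handle fully down into the other notch. That notch is adjustable, so feel for it gently without forcing the handle against the steel, then let go; do not disturb the date stamp and the gift box standing near the chest.

Things in the scene. Friction and masses are not known exactly. Their poses are not given: they have to be found in the camera images.
- chest: low wooden chest, 100 x 220 mm, lid top 85 mm above the table, fixed. Origin: centre of its underside; its y runs lengthwise, roughly away from the robot; its -x side faces left; z up. A steel barrel bolt lies on the lid, its rod axis parallel to y at x = +34, z = 111 mm. Rod guides 10 mm long at y = +78, -30 and -82 mm (the last is the staple) reach 12 mm above and to each side of the axis.
- bolt_handle: the bolt: steel rod 12 mm thick with a round stem 9 mm thick at a right angle, ending in an 18 mm ball, centre 52 mm from the rod axis. Origin: on the rod axis at the stem; -x points along the stem, y along the rod. Starts level in the parking notch, ball to the left. Raised at least 0.75 rad it passes over the wall; pressed down on the wall between the notches it rests at about 0.6 rad.
- ball (a point): centre of the 18 mm ball at the end of the handle, 52 mm from the rod axis; 26 mm above the lid when the handle is level
- bolt_slide (a joint): travel of the bolt in m, growing towards chest -y (towards the robot, into the staple); 0 in the middle of the parking notch (starts within 1.5 mm of it), end stop at 0.074, beyond the locking notch; about 2 N of friction
- bolt_turn (a joint): angle of the handle in rad: 0 level (fully down in a notch), growing as the ball is raised, 1.57 straight up; stiff, it stays where it is left and takes about 1.2 N at the ball to turn; a press at the ball bears about twice as hard on the wall
- date_stamp_1: wooden date stamp, 30 x 50 x 68 mm, standing on the table just behind the far end of the chest; leave alone; origin at the centre of its underside
- gift_box: small wrapped gift box, 64 x 64 x 56 mm, standing on the table to the left of the chest, near the front edge; leave alone; origin at the centre of its underside
- parking_notch (a point): centre of the parking notch (chest x = +6.5, y = +45 mm, height of the rod axis), in an upright notched steel wall 24 to 31 mm to the left (-x) of the rod axis, parallel to it, top 12 mm above the axis. Notches are open upward, 13 mm wide, and take the level stem. The locking notch is in an adjustable plate of this wall: its centre lies 47 to 63 mm from here towards chest -y, not measured.

How it is judged:
By the outcome, as a careful person would: the job done as asked, in the order asked, and still so for the second after the job is handed in, with the robot touching nothing.
It also fails if it takes over 64 s, if anything falls off the work surface, if the arm or the gripper's body presses on something with over 40 N, if the wrist force passes 120 N, or if a joint passes its speed limit or range.

ROBOT

A 6-joint arm with a two-finger parallel gripper is mounted at the origin on a cart in front of the work surface, level with it; the furniture and walls round the work are solid. World frame = base frame: x ahead of the robot, y to its left, z up, the work surface at z = 0. Lengths are in mm, angles in rad, forces in N, time in s.
With the tool pointing down it reaches from about 425 to 925 mm from the base axis. Payload 12.5 kg.
Tool frame: the origin (TCP) lies at the centre of the arm's flange, where the gripper is bolted on; the fingertips stand 173 mm ahead of it and the grasp point (between the pads) lies 155 mm ahead of it (grasp_offset is the distance from the TCP to the grasp point, in mm); z points along the fingers, y is the line along which they close (so a half turn about z gives the same grasp; the last joint's range is limited). The gripper opens to 85 mm and grips with 20 to 120 N. Pads are 22 mm wide; open, the fingers measure 114 mm over their backs; the gripper's body (76 mm by 85 mm) begins 54 mm behind the grasp point. The pads swing forward as they close: fully open they stand 13 mm farther back than shut.
Start: joints at [-1.446, 0.491, 1.559, -0, 1.092, -0.106], TCP at [142.993, -608.423, 404.727] pointing down, gripper open.
Joint ranges: [-3.1, 3.1], [-0.84, 2.19], [0.05, 2.79], [-1.13, 4.28], [0.06, 2.93], [-2.69, 2.69]. Speed limits (rad/s): [2.22, 2.22, 2.79, 3.14, 3.14, 3.14].

INTERFACE

Orientations are given as a unit quaternion [x, y, z, w].
In Python, from bench import * gives the robot as it stands.
- The arm moves only by the tool jog_arm, never from a script. Its argument "plan" is one flat list of numbers, 6 for each row, row after row: the shift along the tool's x, y, z in cm, then the turn, a rotation vector about the tool's x, y, z in degrees. In form: [tx, ty, tz, wx, wy, wz, tx, ty, tz, wx, wy, wz, ...]. A call has 1 to 10 rows; each row is the pose to reach, as a shift and turn from the pose commanded when the call began, along the tool's axes at that moment; what a row does not reach only later rows make up. A row lasts 1/10 s, in which the tool goes at most 50 mm and 8.59 degrees, less where a joint would pass 70% of its speed; a pose out of reach is approached as far as the arm can. A call with a gripper value outside its range is refused whole. "claw" is the closure, from 0 (fully open) to 1 (shut), set as the call begins (left out, the last holds). The fingers move at their own pace and stop on an object; the grip force is fixed at half the most. Time passes only in rows, so rows that repeat a pose let the fingers close. It gives the time, the measured TCP pose, the force, the opening and the grip force at its end, in the units of the state.
- get_obs(): the state, without advancing time (a new reading comes with each control period).
- grab_frame(name): name is "scene" or "side" or "wrist"; returns a dict with "color" (384x512x3 uint8, red, green, blue), "depth" (384x512 float32, mm along the optical axis (not along the pixel's ray), 0 where there is no reading), "fx", "fy", "cx", "cy" (pixels), "world_from_camera" (4x4, takes a point from camera to world coordinates). Camera axes: x right, y down, z forward; pixel columns grow to the right and rows downward; lengths in mm; the calibration is good to about 2 mm. A picture is of the moment at which its call begins.
- finish_job(): hands the job in; it is judged then, once.
The state is a dict: "t": time; "joint_pos": joint angles; "joint_vel": joint speeds; "joint_torque": joint torques, N m; "tcp_pos": TCP position; "eef_rot": TCP orientation; "ft_force": force on the tool from outside, world axes, zero at the start; "torque": the same for the moment, N m; "grip_width": opening from 0.0 (shut) to 1.0 (fully open); "grasp_force": force on a finger pad.
Only numpy, scipy, OpenCV 4.12 (cv2) and the standard library are available. Lean on these libraries where they do the work, as an engineer would, in place of code of your own. Each camera call takes 0.05 s, during which the arm holds its last target. There are 200 camera calls.

## Working session

There is one attempt and no reset: what is moved stays moved. The work goes in short steps, Python scripts to look and compute and a tool call to move; the robot and the scene stay as the last step left them, time stands still between calls to the robot, and variables do not carry over. Pictures are saved under pics/ and viewed, at most 10 in all, crops included, and the job is handed in when it is done.

Besides the shell and the picture viewer there is one more tool, called by a JSON object that holds its "fn" and its "kwargs", one argument or row to a line. jog_arm: Moves the arm, as the interface text tells. Its arguments: {"type":"object","properties":{"plan":{"type":"array","items":{"type":"number"}},"claw":{"type":"number"}},"required":["plan"]}

```bash
mkdir -p pics
cat > h.py <<'E'
from bench import *
import numpy as np, cv2
from scipy.spatial.transform import Rotation as R
def snap(n,f):
    d=grab_frame(n); np.savez(f'pics/{f}.npz',**d)
    cv2.imwrite(f'pics/{f}.png',cv2.cvtColor(d['color'],cv2.COLOR_RGB2BGR)); return d
def pt(d,u,v):
    z=float(d['depth'][int(v),int(u)]); c=[(u-d['cx'])/d['fx']*z,(v-d['cy'])/d['fy']*z,z,1]
    return (d['world_from_camera']@c)[:3]
def onplane(d,u,v,h):
    T=d['world_from_camera']; r=T[:3,:3]@[(u-d['cx'])/d['fx'],(v-d['cy'])/d['fy'],1]
    return T[:3,3]+r*(h-T[2,3])/r[2]
E
python3 - <<'E'
from h import *
a=snap('scene','s1');b=snap('side','d1')
im=np.hstack([cv2.imread('pics/s1.png'),cv2.imread('pics/d1.png')])
cv2.imwrite('pics/both.png',cv2.resize(im,(800,300),interpolation=cv2.INTER_AREA))
for d in(a,b): print(d['world_from_camera'].round(2),d['fx'])
print(get_obs())
E
```

```text
[[-8.0000e-01 -3.2000e-01  5.2000e-01  1.4829e+02]
 [-6.1000e-01  4.0000e-01 -6.9000e-01  7.2745e+02]
 [ 1.0000e-02 -8.6000e-01 -5.1000e-01  5.0255e+02]
 [ 0.0000e+00  0.0000e+00  0.0000e+00  1.0000e+00]] 364.81324170648725
[[-9.5000e-01 -2.0000e-01  2.3000e-01  4.0081e+02]
 [-3.1000e-01  5.9000e-01 -7.4000e-01  8.0039e+02]
 [ 1.0000e-02 -7.8000e-01 -6.3000e-01  6.5079e+02]
 [ 0.0000e+00  0.0000e+00  0.0000e+00  1.0000e+00]] 434.73802604756565
{'t': 0.1, 'joint_pos': array([-1.44559936e+00,  4.91483814e-01,  1.55940137e+00, -9.97569526e-06,
        1.09171924e+00, -1.05616265e-01]), 'joint_vel': array([ 0.00200717, -0.00183714, -0.00104412, -0.0003691 ,  0.00131791,
        0.00228077]), 'joint_torque': array([ 4.50080697e-03, -6.19448018e+01, -2.62024337e+01,  2.43409482e-05,
        2.94541889e-03,  3.44109466e-06]), 'tcp_pos': array([ 142.98784965, -608.38729677,  404.19127115]), 'eef_rot': array([ 9.93347652e-01,  1.15152881e-01, -9.37765764e-06, -5.05817521e-04]), 'ft_force': array([-0.38177214,  0.87731618,  0.62841945]), 'torque': array([ 0.01381345,  0.02169319, -0.02565569]), 'grasp_force': 0.0, 'grip_width': 1.001673222218176}
```

View pics/s1.png

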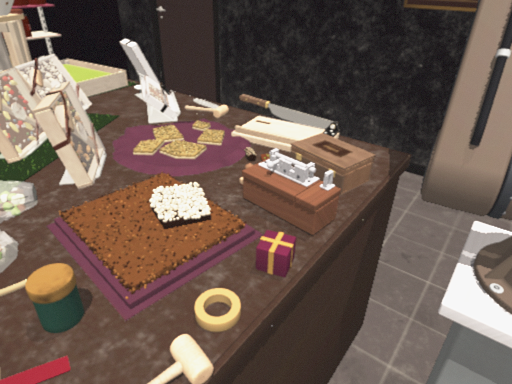

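View pics/d1.png

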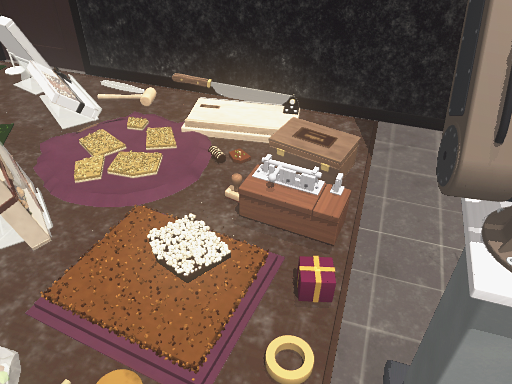

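The chest is at about (295,195) in both pictures, with the steel bolt on its lid. The gift box is at (317,278) in the side view and the date stamp at about (236,180). I'll zoom in next.

Run:
```python
from h import *
a=cv2.imread('pics/s1.png')[135:240,225:355];b=cv2.imread('pics/d1.png')[145:250,225:355]
im=np.vstack([cv2.resize(a,(740,598))[:, :],]) 
A=cv2.resize(a,None,fx=3,fy=5.7*0.5,interpolation=cv2.INTER_CUBIC);B=cv2.resize(b,None,fx=6.1,fy=5.7,interpolation=cv2.INTER_CUBIC)
cv2.imwrite('pics/zB.png',B)
d=dict(np.load('pics/d1.npz'))
H,W=d['depth'].shape
u,v=np.meshgrid(np.arange(W),np.arange(H));z=d['depth']
P=np.stack([(u-d['cx'])/d['fx']*z,(v-d['cy'])/d['fy']*z,z],-1)@d['world_from_camera'][:3,:3].T+d['world_from_camera'][:3,3]
# lid plane points
m=(z>0)&(abs(P[...,2]-85)<4)&(u>225)&(u<360)&(v>150)&(v<250)
n,l,s,c=cv2.connectedComponentsWithStats(m.astype(np.uint8))
for i in range(1,n):
  if s[i,4]>60:
    q=P[l==i]; r=cv2.minAreaRect(q[:,:2].astype(np.float32)); print(s[i],q.mean(0).round(1),r)
m=(z>0)&(P[...,2]>100)&(P[...,2]<145)&(u>225)&(u<350)&(v>150)&(v<210)
for vv,uu in np.argwhere(m)[::9]: print(uu,vv,P[vv,uu].round(0),end=';')
```

```text
[306 151  44  12 288] [473.  -74.3  84.6] ((476.33319091796875, -68.90675354003906), (102.8883285522461, 47.44804382324219), 18.17283821105957)
[ 238  164  113   56 2376] [514.9  98.3  85.9] ((524.8816528320312, 82.351806640625), (103.05641174316406, 220.06094360351562), 83.30459594726562)
267 154 [602.  27. 122.];266 156 [601.  38. 124.];267 157 [598.  40. 123.];266 158 [599.  47. 125.];265 159 [601.  45. 121.];263 160 [606.  43. 116.];273 160 [585.  38. 117.];267 161 [595.  50. 120.];276 161 [577.  42. 119.];268 162 [594.  44. 113.];277 162 [575.  43. 117.];266 163 [597.  50. 115.];275 163 [578.  46. 116.];284 163 [558.  46. 120.];272 164 [585.  46. 112.];281 164 [565.  44. 115.];290 164 [546.  43. 119.];273 165 [578.  65. 123.];282 165 [562.  46. 114.];291 165 [543.  46. 118.];270 166 [583.  69. 122.];281 166 [563.  51. 115.];290 166 [545.  47. 116.];315 166 [492.  42. 125.];273 167 [576.  71. 122.];284 167 [558.  47. 111.];293 167 [538.  48. 116.];314 167 [494.  44. 123.];271 168 [580.  71. 119.];281 168 [559.  71. 124.];290 168 [544.  48. 112.];299 168 [525.  50. 118.];316 168 [
[... 1291 characters left out ...]
283 178 [552.  74. 101.];292 178 [533.  75. 107.];305 178 [505.  81. 118.];314 178 [487.  79. 121.];269 179 [576. 101. 113.];287 179 [543.  78. 104.];296 179 [524.  74. 106.];305 179 [505.  80. 115.];314 179 [486.  81. 120.];272 180 [569. 101. 111.];295 180 [526.  79. 106.];304 180 [506.  82. 113.];313 180 [488.  81. 117.];270 181 [574.  99. 106.];296 181 [523.  80. 105.];305 181 [504.  81. 110.];314 181 [486.  83. 116.];296 182 [523.  77. 100.];305 182 [504.  78. 106.];314 182 [486.  79. 111.];300 183 [514.  80. 102.];310 183 [493.  82. 108.];339 183 [436.  68. 113.];309 184 [495.  81. 105.];338 184 [438.  67. 109.];311 185 [491.  81. 103.];307 186 [498.  84. 101.];337 186 [439.  69. 104.];
```

View pics/zB.png

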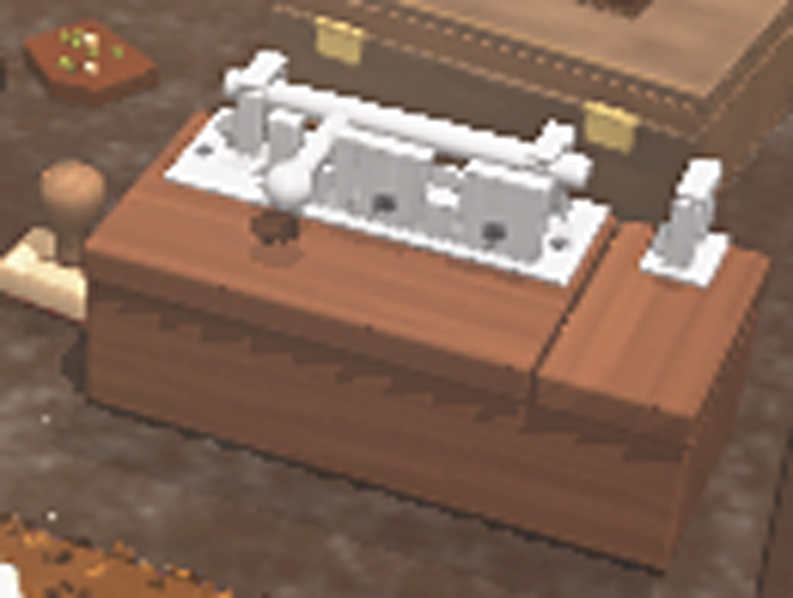

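The crop shows the ball at (290,188) and the parking notch, about (300,165), under the stem. The locking-notch gap is near (445,192). The chest measures 103×220 mm with its centre at about (525,82), which matches the given size. Next I'll travel over to it.

{"fn": "jog_arm", "kwargs": {
  "plan": [2.9,-2.95,0,0,0,-3.5,5.8,-5.9,0,0,0,-7,8.7,-8.8,0,0,0,-10.5,11.6,-11.75,0,0,0,-14,14.5,-14.7,0,0,0,-17.5,17.4,-17.65,0,0,0,-21,20.3,-20.6,0,0,0,-24.5,23.2,-23.5,0,0,0,-28,26.1,-26.45,0,0,0,-31.5,29,-29.4,0,0,0,-35],
  "claw": 0.3
}}

```text
t: 1.1
tcp_pos: [358.5, -254.3, 404.7]
eef_rot: [0.912, 0.41, -0.0, 0.0]
ft_force: [0.5, -0.8, 0.3]
grip_width: 0.699
grasp_force: 0.0
```

{"fn": "jog_arm", "kwargs": {
  "plan": [3.9,-0.9,0,0,0,-3.5,7.8,-1.8,0,0,0,-7,11.7,-2.7,0,0,0,-10.5,15.6,-3.6,0,0,0,-14,19.5,-4.5,0,0,0,-17.5,23.4,-5.4,0,0,0,-21,27.3,-6.3,0,0,0,-24.5,31.2,-7.2,0,0,0,-28,35,-8.1,0,0,0,-31.5,38.8,-8.9,0,0,0,-35]
}}

```text
t: 2.1
tcp_pos: [550.7, 94.5, 404.5]
eef_rot: [0.747, 0.665, -0.0, -0.0]
ft_force: [0.1, -0.7, -0.1]
grip_width: 0.697
grasp_force: 0.0
```

Run:
```python
from h import *
d=snap('wrist','w1');o=get_obs();print(o['tcp_pos'],o['eef_rot'],o['joint_pos'],d['world_from_camera'].round(2),d['fx'],d['cx'],d['cy'])
```

```text
[552.60878787  97.84113581 404.36155578] [ 7.45028778e-01  6.67031862e-01  7.80204156e-04 -7.82673972e-05] [5.73786623e-02 4.00595429e-01 1.71810632e+00 1.28351460e-03
 1.02176850e+00 1.67069791e-01] [[ 9.9000e-01 -1.1000e-01 -3.0000e-02  5.5876e+02]
 [-1.2000e-01 -9.6000e-01 -2.6000e-01  1.5908e+02]
 [-0.0000e+00  2.6000e-01 -9.7000e-01  3.7458e+02]
 [ 0.0000e+00  0.0000e+00  0.0000e+00  1.0000e+00]] 295.4161039532792 254.48513140793358 194.3007661680911
```

View pics/w1.png

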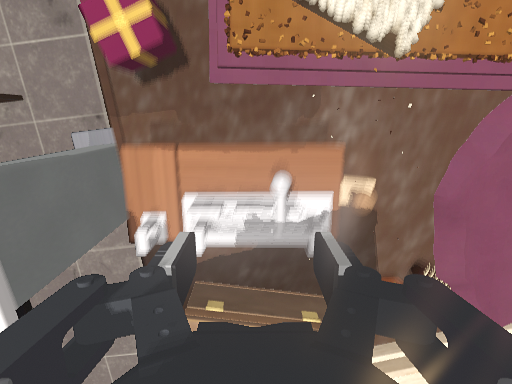

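The wrist view shows the ball at (282,181), the steel wall below it between columns 185 and 335, and the gift box at (125,30). The picture is blurred because the arm was still moving, so I'll go lower and settle.

{"fn": "jog_arm", "kwargs": {
  "plan": [0,0,1.5,0,0,0,0,0,3.5,0,0,0,0,0,6,0,0,0,0,0,7.7,0,0,0,0,0,8.5,0,0,0,0,0,8.5,0,0,0,0,0,8.5,0,0,0,0,0,8.5,0,0,0]
}}

```text
t: 2.95
tcp_pos: [550.3, 92.8, 320.6]
eef_rot: [0.748, 0.664, 0.001, 0.001]
ft_force: [0.2, 0.3, 0.2]
grip_width: 0.696
grasp_force: 0.0
```

Run:
```python
from h import *
d=snap('wrist','w2');o=get_obs();print(o['tcp_pos'],R.from_quat(o['eef_rot']).as_matrix().round(4),o['ft_force'])
im=cv2.imread('pics/w2.png')
cv2.imwrite('pics/w2z.png',cv2.resize(im[90:290,120:390],None,fx=2.9,fy=2.9,interpolation=cv2.INTER_CUBIC))
```

```text
[550.25636285  92.75491167 320.54818136] [[ 1.18e-01  9.93e-01  1.50e-03]
 [ 9.93e-01 -1.18e-01 -0.00e+00]
 [ 2.00e-04  1.50e-03 -1.00e+00]] [0.12468761 0.35895809 0.82125491]
```

View pics/w2z.png

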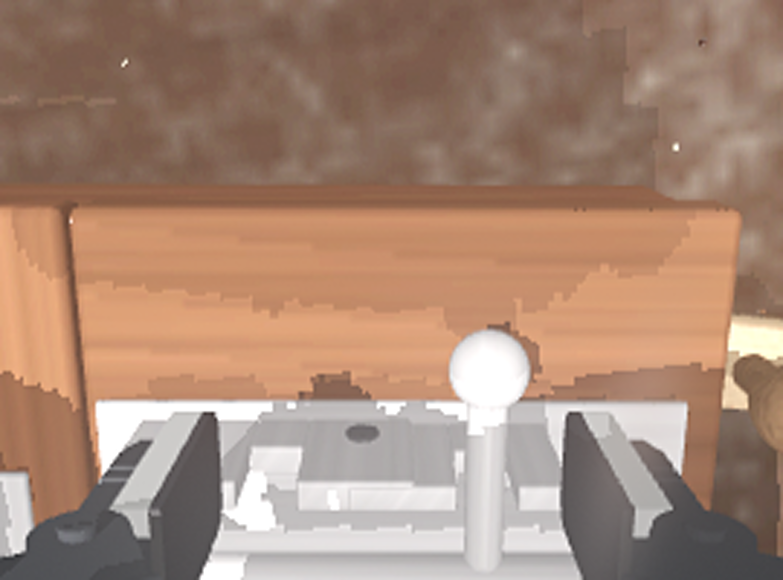

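The ball is at (288.6,217.2) in full-picture pixels. The land between the notches runs from crop x=298 to 455, the parking notch from 455 to 519, and the locking notch sits left of 298. I'll cast rays for these.

Run:
```python
from h import *
d=dict(np.load('pics/w2.npz'))
ax=np.array([.993,-.118]);c=np.array([524.9,82.35])
def ch(p): 
    q=p[:2]-c; return np.round([q@[-.118,-.993],q@ax,p[2]],1)
def cr(x,y): return 120+(x+.5)/2.9-.5, 90+(y+.5)/2.9-.5
b=onplane(d,*cr(489,369),111); print('ball',b,ch(b), 'depth',pt(d,*cr(489,369)))
print('cam',ch(d['world_from_camera'][:3,3]))
for n,x,y in [('mid r',455,485),('mid l',298,485),('park r',519,485),('left r',235,483)]: print(n,ch(onplane(d,*cr(x,y),123)),ch(pt(d,*cr(x,y))))
# profile of heights along the wall at chest x 3..10
z=d['depth'];v,u=np.mgrid[:384,:512]
P=np.stack([(u-d['cx'])/d['fx']*z,(v-d['cy'])/d['fy']*z,z],-1)@d['world_from_camera'][:3,:3].T+d['world_from_camera'][:3,3]
X=(P[...,:2]-c)@[-.118,-.993];Y=(P[...,:2]-c)@ax
m=(z>0)&(X>0)&(X<12)&(P[...,2]>118)&(P[...,2]<130)
h,e=np.histogram(Y[m],bins=np.arange(-40,75,1)); print(dict(zip(e[:-1].astype(int),h)))
im=cv2.imread('pics/w2.png')[215:275,185:310];cv2.imwrite('pics/w2y.png',cv2.resize(im,None,fx=6.4,fy=6.4,interpolation=cv2.INTER_NEAREST))
```

```text
ball [572.87926535  92.163687   111.        ] [-15.4  46.5 111. ] depth [572.27317676  94.94445094 118.66951706]
cam [-78.4  24.7 290.7]
mid r [  6.7  38.5 123. ] [  6.7  38.5 123. ]
mid l [  6.7   4.8 123. ] [  6.7   4.8 123.1]
park r [  6.7  52.2 123. ] [  7.8  52.6 120.9]
left r [  6.2  -8.7 123. ] [  5.8  -8.6 123.8]
{np.int64(-40): np.int64(0), np.int64(-39): np.int64(0), np.int64(-38): np.int64(1), np.int64(-37): np.int64(0), np.int64(-36): np.int64(0), np.int64(-35): np.int64(0), np.int64(-34): np.int64(0), np.int64(-33): np.int64(0), np.int64(-32): np.int64(0), np.int64(-31): np.int64(0), np.int64(-30): np.int64(0), np.int64(-29): np.int64(0), np.int64(-28): np.int64(0), np.int64(-27): np.int64(0), np.int64(-26): np.int64(0), np.int64(-25): np.int64(0), np.int64(-24): np.int64(0), np.int64(-23): np.int64(0), np.int64(-22): np.int64(0), np.int64(-21): np.int64(0), np.int64(-20): np.int64(0), np.int64(-19): np.int64(0), np.int64(-18): np.int64(0), np.int64(-17): np.int64(0), np.int64(-16): np.int64(0), np.int64(-15): np.int64(0), np.int64(-14): np.int64(0), np.int64(-13): np.in
[... 1671 characters left out ...]
): np.int64(0), np.int64(49): np.int64(0), np.int64(50): np.int64(0), np.int64(51): np.int64(12), np.int64(52): np.int64(20), np.int64(53): np.int64(19), np.int64(54): np.int64(17), np.int64(55): np.int64(19), np.int64(56): np.int64(22), np.int64(57): np.int64(17), np.int64(58): np.int64(19), np.int64(59): np.int64(20), np.int64(60): np.int64(17), np.int64(61): np.int64(4), np.int64(62): np.int64(2), np.int64(63): np.int64(0), np.int64(64): np.int64(0), np.int64(65): np.int64(0), np.int64(66): np.int64(0), np.int64(67): np.int64(0), np.int64(68): np.int64(0), np.int64(69): np.int64(0), np.int64(70): np.int64(0), np.int64(71): np.int64(0), np.int64(72): np.int64(0), np.int64(73): np.int64(0)}
```

View pics/w2y.png

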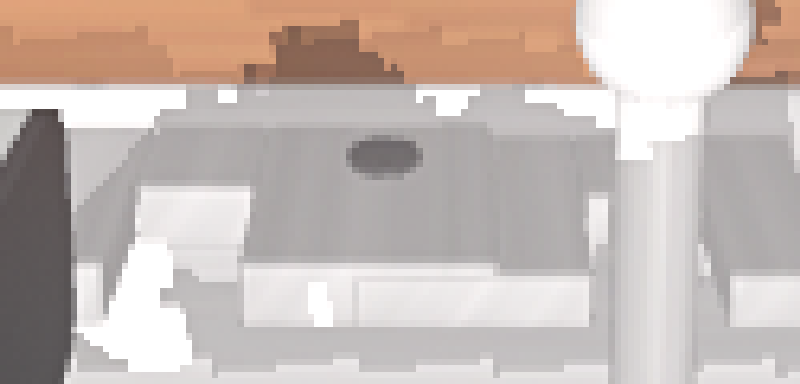

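By depth, the parking notch spans chest y 39.0 to 51.5 and the locking notch -8.3 to 4.3, so they are about 47.5 mm apart, which is within 47–63. The bolt sits about 1 mm past the parking notch centre. I'll descend over the ball.

{"fn": "jog_arm", "kwargs": {
  "plan": [0.2,1.1,0,0,0,0,0.45,2.1,0.2,0,0,0,0.47,2.16,1.2,0,0,0,0.47,2.16,2.4,0,0,0,0.47,2.16,3.5,0,0,0,0.47,2.16,4.3,0,0,0,0.47,2.16,4.75,0,0,0,0.47,2.16,4.75,0,0,0,0.47,2.16,4.75,0,0,0]
}}

```text
t: 3.9
tcp_pos: [572.2, 94.9, 272.3]
eef_rot: [0.748, 0.664, 0.0, 0.0]
ft_force: [-0.8, 0.5, 0.1]
grip_width: 0.698
grasp_force: 0.0
```

Run:
```python
from h import *
d=snap('wrist','w3');o=get_obs();print(o['tcp_pos'],o['ft_force'])
im=cv2.imread('pics/w3.png')
cv2.imwrite('pics/w3z.png',cv2.resize(im[130:330,120:390],None,fx=2.9,fy=2.9,interpolation=cv2.INTER_CUBIC))
```

```text
[572.24081221  94.89344358 272.51406267] [-0.86872982 -0.00420738  0.62101378]
```

View pics/w3z.png

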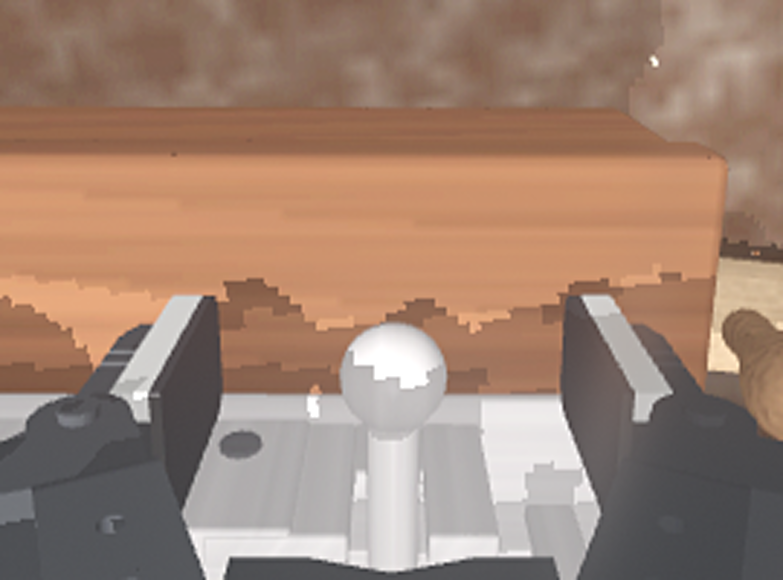

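The ball at crop (393,378) is centred between the pads, which are at 217 and 563 with their centre at 390. I'll close the gripper.

{"fn": "jog_arm", "kwargs": {
  "plan": [0,0,0,0,0,0,0,0,0,0,0,0,0,0,0,0,0,0,0,0,0,0,0,0,0,0,0,0,0,0,0,0,0,0,0,0,0,0,0,0,0,0,0,0,0,0,0,0,0,0,0,0,0,0,0,0,0,0,0,0],
  "claw": 1
}}

```text
t: 4.95
tcp_pos: [572.2, 94.9, 272.6]
eef_rot: [0.748, 0.664, 0.0, 0.0]
ft_force: [-0.8, -0.5, 5.6]
grip_width: 0.172
grasp_force: 58.4
```

The grip width is 0.172, or 14.6 mm, against 18 mm expected. The pads may be gripping above the ball's equator, so I'll reopen, go 4 mm lower and compare.

{"fn": "jog_arm", "kwargs": {
  "plan": [0,0,0,0,0,0,0,0,0,0,0,0,0,0,0.2,0,0,0,0,0,0.4,0,0,0],
  "claw": 0.6
}}

```text
t: 5.35
tcp_pos: [572.1, 94.9, 267.9]
eef_rot: [0.748, 0.664, -0.0, -0.0]
ft_force: [0.5, -0.4, -0.8]
grip_width: 0.402
grasp_force: 0.0
```

{"fn": "jog_arm", "kwargs": {
  "plan": [0,0,0,0,0,0,0,0,0,0,0,0,0,0,0,0,0,0,0,0,0,0,0,0,0,0,0,0,0,0,0,0,0,0,0,0],
  "claw": 1
}}

```text
t: 5.95
tcp_pos: [572.1, 94.9, 268.1]
eef_rot: [0.748, 0.664, -0.0, -0.0]
ft_force: [-0.4, -0.4, -2.5]
grip_width: 0.168
grasp_force: 58.4
```

The width is the same, so that is simply how the ball reads and the grip is sound. I'll regrip 4 mm higher, which keeps the fingertips clear of the wall.

{"fn": "jog_arm", "kwargs": {
  "plan": [0,0,0,0,0,0,0,0,0,0,0,0,0,0,-0.2,0,0,0,0,0,-0.4,0,0,0,0,0,-0.4,0,0,0],
  "claw": 0.74
}}

```text
t: 6.45
tcp_pos: [572.3, 94.9, 272.6]
eef_rot: [0.748, 0.664, 0.0, 0.0]
ft_force: [-0.4, -0.1, 0.1]
grip_width: 0.257
grasp_force: 0.0
```

{"fn": "jog_arm", "kwargs": {
  "plan": [0,0,0,0,0,0,0,0,0,0,0,0,0,0,0,0,0,0,0,0,0,0,0,0,0,0,0,0,0,0],
  "claw": 1
}}

```text
t: 6.95
tcp_pos: [572.2, 94.9, 272.3]
eef_rot: [0.748, 0.664, 0.0, 0.0]
ft_force: [-1.0, 0.5, 4.0]
grip_width: 0.167
grasp_force: 58.6
```

{"fn": "jog_arm", "kwargs": {
  "plan": [0,0,-0.26,0,0,0,-0.03,0,-0.52,0,0,0,-0.06,0,-0.78,0,0,0,-0.1,0,-1.03,0,0,0,-0.16,0,-1.29,0,0,0,-0.23,0,-1.54,0,0,0,-0.31,0,-1.78,0,0,0,-0.41,0,-2.03,0,0,0,-0.41,0,-2.03,0,0,0]
}}

```text
t: 7.85
tcp_pos: [571.7, 91.3, 293.2]
eef_rot: [0.748, 0.664, 0.001, -0.001]
ft_force: [-0.1, 12.0, 2.1]
grip_width: 0.165
grasp_force: 58.5
```

{"fn": "jog_arm", "kwargs": {
  "plan": [0.03,0,-0.03,0,0,0,-0.06,0,-0.27,0,0,0,-0.19,0,-0.5,0,0,0,-0.32,0,-0.73,0,0,0,-0.46,0,-0.95,0,0,0,-0.46,0,-0.95,0,0,0]
}}

```text
t: 8.45
tcp_pos: [570.9, 85.7, 302.0]
eef_rot: [0.748, 0.664, -0.001, -0.0]
ft_force: [-1.3, 6.1, -1.2]
grip_width: 0.161
grasp_force: 60.2
```

{"fn": "jog_arm", "kwargs": {
  "plan": [-0.14,0,-0.22,0,0,0,-0.3,0,-0.42,0,0,0,-0.47,0,-0.62,0,0,0,-0.65,0,-0.81,0,0,0,-0.84,0,-0.99,0,0,0,-1.04,0,-1.15,0,0,0,-1.25,0,-1.3,0,0,0,-1.25,0,-1.3,0,0,0]
}}

```text
t: 9.25
tcp_pos: [569.3, 72.9, 314.2]
eef_rot: [0.748, 0.664, -0.002, -0.0]
ft_force: [-0.8, -9.2, -12.2]
grip_width: 0.161
grasp_force: 61.5
```

Run:
```python
from h import *
d=snap('wrist','w4');snap('side','d4');o=get_obs();print(o['tcp_pos'],o['ft_force'],o['torque'],o['grip_width'])
im=cv2.imread('pics/w4.png')[130:330,120:390];b=cv2.imread('pics/d4.png')[130:240,230:350]
cv2.imwrite('pics/w4z.png',np.vstack([cv2.resize(im,(400,300)),cv2.resize(b,(400,300))]))
```

```text
[569.26347157  72.97106084 314.19024432] [ -1.26374747  -9.90594159 -11.94933372] [-1.59727653 -0.03170461  0.12197363] 0.16118974408566158
```

View pics/w4z.png

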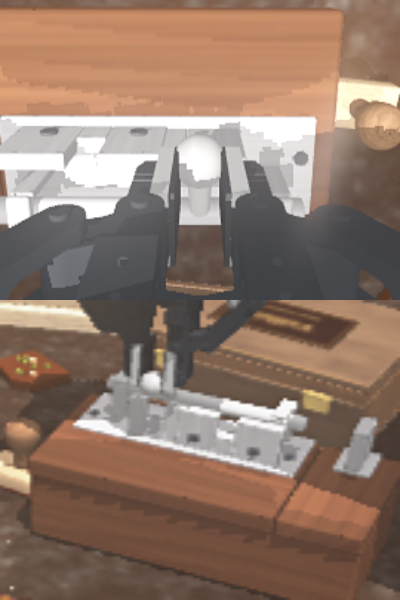

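The ball is held and raised to about 0.94 rad, with the stem well above the wall (crop (200,160)). Next I relax the radial pull and slide towards the robot.

{"fn": "jog_arm", "kwargs": {
  "plan": [-0.03,0,0.04,0,0,0,-0.03,-0.2,0.04,0,0,0,-0.03,-0.5,0.04,0,0,0,-0.03,-0.9,0.04,0,0,0,-0.03,-1.3,0.04,0,0,0,-0.03,-1.7,0.04,0,0,0,-0.03,-2.1,0.04,0,0,0,-0.03,-2.4,0.04,0,0,0,-0.03,-2.4,0.04,0,0,0]
}}

```text
t: 10.25
tcp_pos: [545.3, 75.9, 314.0]
eef_rot: [0.747, 0.664, -0.001, -0.0]
ft_force: [-1.7, -6.6, -11.7]
grip_width: 0.161
grasp_force: 61.6
```

{"fn": "jog_arm", "kwargs": {
  "plan": [-0.02,-0.2,0.04,0,0,0,-0.02,-0.5,0.05,0,0,0,-0.02,-0.9,0.05,0,0,0,-0.02,-1.3,0.05,0,0,0,-0.02,-1.7,0.05,0,0,0,-0.02,-2.0,0.05,0,0,0,-0.02,-2.2,0.05,0,0,0,-0.02,-2.3,0.05,0,0,0,-0.02,-2.3,0.05,0,0,0]
}}

```text
t: 11.15
tcp_pos: [522.8, 78.5, 314.0]
eef_rot: [0.747, 0.664, -0.0, 0.0]
ft_force: [0.5, -5.6, -8.4]
grip_width: 0.164
grasp_force: 61.8
```

Run:
```python
from h import *
d=snap('wrist','w5');o=get_obs();p=o['tcp_pos'];print(p,o['ft_force'],(p[:2]-[524.9,82.35])@[.993,-.118])
c=np.array([524.9,82.35]);ax=np.array([.993,-.118])
z=d['depth'];v,u=np.mgrid[:384,:512]
P=np.stack([(u-d['cx'])/d['fx']*z,(v-d['cy'])/d['fy']*z,z],-1)@d['world_from_camera'][:3,:3].T+d['world_from_camera'][:3,3]
X=(P[...,:2]-c)@[-.118,-.993];Y=(P[...,:2]-c)@ax
for n,m in [('wall',(X>0)&(X<12)&(P[...,2]>119)&(P[...,2]<127)),('face',(X>1)&(X<6)&(P[...,2]>100)&(P[...,2]<118))]:
    h,e=np.histogram(Y[m&(z>0)],bins=np.arange(-36,62,1)); print(n,[(int(a),int(b)) for a,b in zip(e,h)if b])
im=cv2.imread('pics/w5.png')
cv2.imwrite('pics/w5z.png',cv2.resize(im[160:310,150:350],None,fx=3.9,fy=3.9,interpolation=cv2.INTER_CUBIC))
```

```text
[522.82025112  78.53494235 313.94386855] [-0.1790006  -5.68611749 -8.29713089] -1.6150138314208626
wall [(-36, 22), (-35, 21), (-34, 25), (-33, 23), (-32, 21), (-31, 21), (-30, 25), (-29, 20), (-28, 26), (-27, 24), (-26, 13), (-25, 18), (-24, 14), (-23, 11), (-22, 10), (-21, 12), (-20, 12), (-19, 8), (-18, 2), (15, 8), (16, 9), (17, 11), (18, 11), (19, 10), (20, 10), (21, 16), (22, 11), (23, 18), (24, 24), (25, 24), (26, 18), (27, 25), (28, 23), (29, 20), (30, 18), (31, 22), (32, 18), (33, 19), (34, 21), (35, 22), (36, 20), (37, 17), (38, 14), (39, 2), (51, 15), (52, 27), (53, 17), (54, 20), (55, 19), (56, 21), (57, 21), (58, 16), (59, 23), (60, 17)]
face [(-36, 19), (-35, 15), (-34, 19), (-33, 16), (-32, 18), (-31, 13), (-30, 16), (-29, 17), (-28, 15), (-27, 18), (-26, 18), (-25, 19), (-24, 18), (-23, 20), (-22, 21), (-21, 18), (-20, 21), (-19, 17), (-18, 14), (-17, 12), (-16, 12), (-15, 12), (-14, 15), (-13, 14), (-12, 12), (-11, 11), (-10, 10), (-9, 6), (-8, 2), (-7, 3), (-6, 2), (3, 2), (4, 2), (5, 3), (6, 10), (7, 10), (8, 12), (9, 13), (10, 13), (11, 12), (12, 12), (13, 14), (14, 17), (15, 16), (16, 21), (17, 19), (18, 17), (19, 21), (20, 19), (21, 17), (22, 17), (23, 15), (24, 16), (25, 17), (26, 16), (27, 17), (28, 15), (29, 7), (31, 1), (35, 1)]
```

View pics/w5z.png

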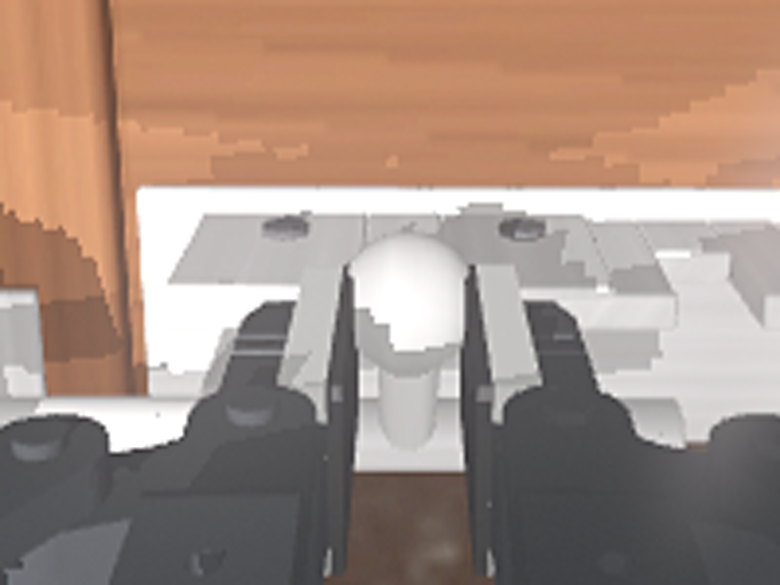

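The side lines of the plate's notch, at crop x=365 and 440 (centre 402), lie almost under the stem at 408. I'll shift 0.6 mm towards the robot and start lowering.

{"fn": "jog_arm", "kwargs": {
  "plan": [-0.02,-0.06,0.02,0,0,0,0.09,-0.06,0.1,0,0,0,0.19,-0.06,0.18,0,0,0,0.29,-0.06,0.26,0,0,0,0.39,-0.06,0.34,0,0,0,0.49,-0.06,0.43,0,0,0,0.58,-0.06,0.52,0,0,0,0.76,-0.06,0.7,0,0,0,0.93,-0.06,0.89,0,0,0,0.93,-0.06,0.89,0,0,0]
}}

```text
t: 12.2
tcp_pos: [523.4, 88.2, 305.3]
eef_rot: [0.747, 0.664, -0.0, 0.0]
ft_force: [-2.3, 0.4, 0.2]
grip_width: 0.159
grasp_force: 62.4
```

{"fn": "jog_arm", "kwargs": {
  "plan": [0.08,0,0.1,0,0,0,0.16,0,0.2,0,0,0,0.24,0,0.31,0,0,0,0.315,0,0.41,0,0,0,0.36,0,0.48,0,0,0,0.36,0,0.48,0,0,0,0.36,0,0.48,0,0,0]
}}

```text
t: 12.9
tcp_pos: [524.2, 93.1, 301.2]
eef_rot: [0.748, 0.664, 0.002, -0.0]
ft_force: [1.3, 10.4, 4.0]
grip_width: 0.157
grasp_force: 62.5
```

{"fn": "jog_arm", "kwargs": {
  "plan": [0.03,0,-0.02,0,0,0,0.085,0,0.07,0,0,0,0.14,0,0.155,0,0,0,0.19,0,0.245,0,0,0,0.19,0,0.245,0,0,0]
}}

```text
t: 13.4
tcp_pos: [524.4, 94.4, 298.5]
eef_rot: [0.748, 0.664, 0.001, 0.0]
ft_force: [1.0, 7.4, 2.7]
grip_width: 0.158
grasp_force: 62.7
```

We're past 0.6 rad with no wall reaction, so the stem is in the notch. I'll carry on down.

{"fn": "jog_arm", "kwargs": {
  "plan": [0.11,0,0.13,0,0,0,0.18,0,0.27,0,0,0,0.24,0,0.41,0,0,0,0.3,0,0.55,0,0,0,0.35,0,0.67,0,0,0,0.4,0,0.8,0,0,0,0.4,0,0.8,0,0,0]
}}

```text
t: 14.1
tcp_pos: [524.9, 98.8, 290.2]
eef_rot: [0.748, 0.664, 0.002, -0.0]
ft_force: [4.1, 16.8, 5.8]
grip_width: 0.156
grasp_force: 63.9
```

The force is purely radial: the ball is being squeezed off-centre in the pads. The stem is already in the notch, so I'll release, rise, shut the fingers and press the ball down gently from above.

{"fn": "jog_arm", "kwargs": {
  "plan": [0,0,0,0,0,0,0,0,0,0,0,0,0,0,0,0,0,0,0,0,0,0,0,0,0,0,-1,0,0,0,0,0,-2.5,0,0,0,0,0,-3.6,0,0,0,0,0,-3.6,0,0,0],
  "claw": 0.5
}}

```text
t: 14.9
tcp_pos: [524.7, 97.6, 327.7]
eef_rot: [0.748, 0.664, 0.001, 0.001]
ft_force: [0.0, 0.4, 0.4]
grip_width: 0.5
grasp_force: 0.0
```

{"fn": "jog_arm", "kwargs": {
  "plan": [0,0,0,0,0,0,0,0,0,0,0,0,0,0,0,0,0,0,0,0,0,0,0,0,0,0,0,0,0,0,0,0,0,0,0,0,0,0,0,0,0,0,0,0,0,0,0,0],
  "claw": 1
}}

```text
t: 15.7
tcp_pos: [524.6, 97.6, 325.9]
eef_rot: [0.748, 0.664, -0.0, 0.0]
ft_force: [-0.9, -0.8, -0.0]
grip_width: -0.002
grasp_force: 0.0
```

Run:
```python
from h import *
c=np.array([524.9,82.35]);ax=np.array([.993,-.118])
o=get_obs();p=o['tcp_pos'];print(p,o['ft_force'],(p[:2]-c)@ax,(p[:2]-c)@[-.118,-.993],o['grip_width'])
for n in('wrist','side'):
    d=snap(n,n+'6')
    z=d['depth'];v,u=np.mgrid[:384,:512]
    P=np.stack([(u-d['cx'])/d['fx']*z,(v-d['cy'])/d['fy']*z,z],-1)@d['world_from_camera'][:3,:3].T+d['world_from_camera'][:3,3]
    X=(P[...,:2]-c)@[-.118,-.993];Y=(P[...,:2]-c)@ax;Z=P[...,2]
    m=(z>0)&(X<0)&(X>-35)&(Y>-25)&(Y<25)&(Z>95)&(Z<141)
    if m.sum(): 
        print(n,m.sum(),[np.percentile(a[m],[2,50,98]).round(1) for a in(X,Y,Z)])
        A=np.c_[X[m],Y[m],Z[m]]; 
        from scipy.optimize import least_squares
        r=least_squares(lambda q:np.linalg.norm(A-q,axis=1)-9,[-15,-2,128],loss='soft_l1');print(r.x.round(1),np.abs(r.fun).mean())
```

```text
[524.57148113  97.62460446 325.89866052] [-0.87566275 -0.79571331 -0.03501742] -2.128622563623732 -15.128917004661936 -0.0023584149968931874
wrist 404 [array([-23.1, -19.3, -14.6]), array([-9.3, -1.4,  6.6]), array([122.2, 128.3, 132.2])]
[-14.2  -1.3 123.2] 0.33840482779172537
side 63 [array([-23.3, -20. ,  -0.9]), array([-9.9, -3.3,  4.6]), array([119.9, 127.3, 132.4])]
[-14.6  -1.6 123.5] 1.2242569573378483
```

A sphere fit puts the ball at height 123 (about 0.24 rad) at chest y=-1.4, between the notch edges. I'll press gently from above.

{"fn": "jog_arm", "kwargs": {
  "plan": [0.05,0.05,1,0,0,0,0.05,0.05,1.6,0,0,0,0.05,0.05,1.9,0,0,0,0.05,0.05,2.1,0,0,0,0.05,0.05,2.3,0,0,0,0.05,0.05,2.45,0,0,0,0.05,0.05,2.6,0,0,0,0.05,0.05,2.6,0,0,0]
}}

```text
t: 16.6
tcp_pos: [525.1, 98.1, 299.8]
eef_rot: [0.748, 0.664, -0.0, 0.0]
ft_force: [-0.5, -0.7, 0.1]
grip_width: -0.0
grasp_force: 0.1
```

{"fn": "jog_arm", "kwargs": {
  "plan": [0,0,0.1,0,0,0,0,0,0.2,0,0,0,0,0,0.3,0,0,0,0,0,0.4,0,0,0,0,0,0.4,0,0,0]
}}

```text
t: 17.1
tcp_pos: [525.1, 98.0, 295.8]
eef_rot: [0.748, 0.664, -0.0, -0.0]
ft_force: [1.0, 0.6, 0.4]
grip_width: -0.002
grasp_force: 0.2
```

{"fn": "jog_arm", "kwargs": {
  "plan": [0,0,0.05,0,0,0,0,0,0.1,0,0,0,0,0,0.15,0,0,0,0,0,0.2,0,0,0,0,0,0.2,0,0,0]
}}

```text
t: 17.6
tcp_pos: [525.1, 98.0, 293.8]
eef_rot: [0.748, 0.664, -0.0, 0.0]
ft_force: [0.6, 0.8, 0.7]
grip_width: 0.001
grasp_force: 0.3
```

{"fn": "jog_arm", "kwargs": {
  "plan": [0,0,0.03,0,0,0,0,0,0.06,0,0,0,0,0,0.1,0,0,0,0,0,0.1,0,0,0]
}}

```text
t: 18.0
tcp_pos: [525.1, 98.1, 293.1]
eef_rot: [0.748, 0.664, 0.0, 0.0]
ft_force: [-0.9, 0.7, 4.8]
grip_width: -0.001
grasp_force: 2.1
```

Run:
```python
from h import *
from scipy.optimize import least_squares
c=np.array([524.9,82.35]);ax=np.array([.993,-.118])
o=get_obs();print(o['tcp_pos'],o['ft_force'])
d=snap('side','side7')
z=d['depth'];v,u=np.mgrid[:384,:512]
P=np.stack([(u-d['cx'])/d['fx']*z,(v-d['cy'])/d['fy']*z,z],-1)@d['world_from_camera'][:3,:3].T+d['world_from_camera'][:3,3]
X=(P[...,:2]-c)@[-.118,-.993];Y=(P[...,:2]-c)@ax;Z=P[...,2]
m=(z>0)&(X<-4)&(X>-35)&(Y>-14)&(Y<12)&(Z>95)&(Z<118)
A=np.c_[X[m],Y[m],Z[m]];print(len(A),A.mean(0))
r=least_squares(lambda q:np.linalg.norm(A-q,axis=1)-9,[-15,-2,113],loss='soft_l1');print(r.x.round(1),np.abs(r.fun).mean())
```

```text
[525.13838861  98.07997911 293.1070997 ] [-0.85083613  0.74100757  4.75353862]
41 [-21.38559215  -3.57294541 113.13079404]
[-15.7  -1.4 112.2] 0.7574279337225488
```

Fz stepped up to 4.8 N with the tip at z=120, which is exactly the top of a level ball. I'll retreat and check.

{"fn": "jog_arm", "kwargs": {
  "plan": [0,0,-0.5,0,0,0,0,0,-2,0,0,0,0,0,-4,0,0,0,0,0,-6,0,0,0,0,0,-8,0,0,0,0,0,-9,0,0,0,0,0,-9,0,0,0,0,0,-9,0,0,0]
}}

```text
t: 18.85
tcp_pos: [524.9, 98.0, 382.3]
eef_rot: [0.748, 0.664, -0.0, -0.0]
ft_force: [0.5, -0.9, 0.2]
grip_width: -0.001
grasp_force: 0.0
```

Run:
```python
from h import *
from scipy.optimize import least_squares
c=np.array([524.9,82.35]);ax=np.array([.993,-.118])
o=get_obs();print(o['tcp_pos'],o['ft_force'])
for n in('wrist','side'):
    d=snap(n,n+'8')
    z=d['depth'];v,u=np.mgrid[:384,:512]
    P=np.stack([(u-d['cx'])/d['fx']*z,(v-d['cy'])/d['fy']*z,z],-1)@d['world_from_camera'][:3,:3].T+d['world_from_camera'][:3,3]
    X=(P[...,:2]-c)@[-.118,-.993];Y=(P[...,:2]-c)@ax;Z=P[...,2]
    m=(z>0)&(X<-8)&(X>-35)&(Y>-14)&(Y<12)&(Z>104)&(Z<150)
    A=np.c_[X[m],Y[m],Z[m]]
    r=least_squares(lambda q:np.linalg.norm(A-q,axis=1)-9,[-15,-2,113],loss='soft_l1');print(n,len(A),r.x.round(1),np.abs(r.fun).mean(),A[:,2].max())
a=cv2.imread('pics/wrist8.png')[120:300,130:400];b=cv2.imread('pics/side8.png')[140:320,210:360]
cv2.imwrite('pics/fin.png',np.hstack([cv2.resize(a,(450,300)),cv2.resize(b,(340,300))]))
```

```text
[524.94462587  98.01318982 382.30561294] [ 0.46547935 -0.88758894  0.24353095]
wrist 355 [-15.6  -1.3 111.9] 0.3641549110759881 122.37358592164125
side 64 [-15.6  -1.3 112. ] 0.7611963716428686 121.93531095153082
```

View pics/fin.png

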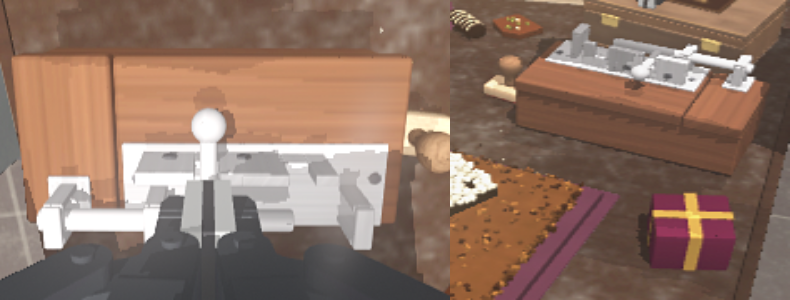

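The ball is level at height 112 in the locking notch (crop (208,125)), and the rod end is in the staple at (65,215). The stamp and gift box have not been touched, so I'll hand in the job.

```bash
python3 -c "
from bench import *
print(finish_job())"
```

```text
the job is handed in; nothing more can be done
None
```

The chest is locked: the bolt is in the staple, the handle is level in the locking notch and let go, the stamp and gift box were not touched, and the job was handed in at about 19 s.

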